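# Open the purge-gas valve with the square key

### The arm

A 6-joint arm with a two-finger parallel gripper is mounted at the origin on a cart in front of the work surface, level with it; the furniture and walls round the work are solid. World frame = base frame: x ahead of the robot, y to its left, z up, the work surface at z = 0. Lengths are in m, angles in degrees, forces in N, time in s.
With the tool pointing down it reaches from about 0.25 to 0.725 m from the base axis. Payload 9.7 kg.
Tool frame: the origin (TCP) lies at the very end of the fingers, on their centre line; the grasp point (between the pads) lies 19 mm behind it; z points along the fingers, y is the direction in which the jaws open and shut (so a half turn about z gives the same grasp; the last joint's range is limited). The gripper opens to 85 mm and grips with 20 to 120 N. Pads are 22 mm wide; open, the fingers measure 114 mm over their backs; the gripper's body (76 mm by 85 mm) begins 54 mm behind the grasp point. The pads swing forward as they close: fully open they stand 13 mm farther back than shut.
Start: joints at [75.63, 4.979, 10.078, 95.1, 0, 90], TCP at [0.136, 0.533, 0.231] pointing down, gripper open.
Joint ranges: [-179.16, 179.16], [-48.56, 103.87], [-65.8, 70.77], [-126.05, 130.52], [-82.76, 87.17], [-180, 180]. Speed limits (degrees/s): [127.2, 127.2, 147.25, 180, 180, 180].

### API

Orientations are given as [roll, pitch, yaw] about the fixed x, y, z axes, in that order (R = Rz(yaw) Ry(pitch) Rx(roll)).
In Python, from workcell import bot gives the robot as it stands.
- The arm moves only by the shell command python3 -m pendant 'ROWS' [FORCE]. ROWS is JSON, a list that holds one entry, the list of rows, each a list of 7 numbers: the shift along the tool's x, y, z in cm, then the turn, a rotation vector about the tool's x, y, z in rad, then the opening in per cent of the stroke, from 0 (shut) to 100 (fully open). In form: [[[dx, dy, dz, ax, ay, az, gripper], ...]]. A call has 1 to 5 rows; each row shifts and turns the pose as measured when the row begins, along the tool's axes as they then stand; what a row does not reach is not made up. A row lasts 1/12 s, in which the tool goes at most 41.7 mm and 7.16 degrees, less where a joint would pass 70% of its speed; a pose out of reach is approached as far as the arm can. A call with a gripper value outside its range is refused whole. The fingers move at their own pace and stop on an object; FORCE is the grip in N (left out, the last holds). Time passes only in rows, so rows that do not move let the fingers close. It gives the time, the measured TCP pose, the force and the opening at its end, in the units of the state.
- bot.get_obs(): the state, without advancing time (a new reading comes with each control period).
- bot.camera(name): name is "scene" or "top"; returns the picture (420x560x3 uint8, red, green, blue); there is no depth.
- bot.get_calibration(name): a dict with "intrinsics" (3x3 intrinsics, pixels), "pose" (4x4, takes a point from camera to world coordinates). Camera axes: x right, y down, z forward; pixel columns grow to the right and rows downward; lengths in m; the calibration is good to about 2 mm. A picture is of the moment at which its call begins. get_calibration takes no time and is no camera call.
- bot.job_done(): hands the job in, once; it reports no verdict.
Trained networks look in the newest picture that a camera, given by its name, has taken for a name from the list of things; names that differ only in an ending like _2 or _b are one class to them, and where a whole thing is asked for, a point or a joint stands for the part that bears it (a point fixed in the world has none). Each returns a list of dicts, best first, with "confidence" (0 to 1); they miss things now and then, are a little off and sometimes report something else, mostly with a low value. They report only what shows in the picture. A call takes as long as a camera call. They do not tell look-alikes from the thing itself.
- bot.masks_of(camera, thing): "pixels" (420x560 bool, what is visible of it) and "extent" ([left, top, right, bottom] in pixels, round what is visible of it).
- bot.mark_of(camera, thing): "uv" ([column, row] in pixels: a listed point, or the origin of a listed thing).
The state is a dict: "time": time; "q": joint angles; "qd": joint speeds; "joint_efforts": joint torques, N m; "ee_pos": TCP position; "tcp_rot": TCP orientation; "wrist_force": force on the tool from outside, world axes, zero at the start; "torque": the same for the moment, N m; "opening": finger opening in m.
Only numpy, scipy, OpenCV 4.12 (cv2) and the standard library are available. Lean on these libraries where they do the work, as an engineer would, in place of code of your own. Each camera call takes 0.05 s, during which the arm holds its last target. There are 200 camera calls.

### The job

Open the purge-gas valve: take the square key with the blue cross-bar out of the key rest, push it fully down into the recessed square socket of the grey valve box, and turn it anticlockwise (seen from above) to the stop, so that the white pointer goes from the red dot to the green dot. Leave the key standing in the socket and let go; leave the three-sided key with the red cross-bar in the rest.

Things in the scene. Friction and masses are not known exactly. Their poses are not given: they have to be found in the camera images.
- square_key_bar (a point): Centre of the loose square key's blue cross-bar (the grip): 56 mm long along the point's y, 12 thick along x, 16 high along z (up). Below it an 18 mm square steel shank, flats parallel to the bar's sides, ends 85 mm below this point; its last 10 mm taper to 11 mm square. It starts upright in the fixed key rest, the bar's centre 91 mm above the desk.
- triangle_key_bar (a point): Centre of the red cross-bar of the other key: same bar, but a three-sided shank. It stays in the rest, a fixed black block 50 x 130 x 36 mm high with two holes 30 mm deep, 76 mm apart along its length. Either key may stand in either hole, bars end to end along the block.
- socket (a point): Centre of the smooth square socket's mouth, 58 mm above the desk, 4 mm under the top of the fixed grey valve box (100 x 100 x 62 mm). z up; x and y are parallel to the socket's sides and turn with the rotor. 31 mm wide here, it narrows to 21.5 mm at 10 mm down, floor 46 mm down. A fully seated key's bar centre is 39 mm above this point; it fits every quarter turn, within 10 degrees.
- rotor (a joint): Angle of the valve rotor (socket and white pointer), rad: 0 shut (red dot), 1.05 fully open at a hard stop (green dot); grows anticlockwise seen from above. Starts 0 to 0.15. Needs about 0.1 N m and stays where it is left. Play lets the key turn up to about 0.22 rad further than the rotor.
Things that resemble listed ones, but are neither listed nor needed, are in the scene too. Leave any orange or turquoise look-alike of the part that bears square_key_bar alone.

How it is judged (in metres and radians):
On the way:
1. the square key is fully down in the socket, before the valve is turned half open (horizontal distance between square_key_bar and socket below 0.02 m and z of square_key_bar in the frame of socket below 0.045 m and angle between square_key_bar's own z axis and vertical below 0.25 rad and value of joint rotor below 0.5 rad), for 0.2 s.
At the end, for the whole second after the job is handed in: The valve rotor is turned to at least 0.87 rad (stop at 1.05); the square key stands at rest in the socket, released, its bar within 20 mm of the socket's axis, within 6 mm of fully down and within about 14 degrees of upright; the three-sided key is within 20 mm of its start (horizontal distance between square_key_bar and socket below 0.02 m and z of square_key_bar in the frame of socket below 0.045 m and angle between square_key_bar's own z axis and vertical below 0.25 rad and value of joint rotor above 0.87 rad and linear speed of square_key below 0.02 m/s and distance of triangle_key_bar from where it was at the start of the episode below 0.02 m); the robot touches nothing.
It fails at once if the three-sided key is taken out or shifted by more than 30 mm (distance of triangle_key_bar from where it was at the start of the episode above 0.03 m).
It also fails if it takes over 43 s, if anything falls off the work surface, if the arm or the gripper's body presses on something with over 40 N, if the wrist force passes 120 N, or if a joint passes its speed limit or range.

## Working session

There is one attempt and no reset: what is moved stays moved. The work goes in short steps, Python scripts to look and compute and a shell command to move; the robot and the scene stay as the last step left them, time stands still between calls to the robot, and variables do not carry over. Pictures are saved under pics/ and viewed, about 8 in all and at most 12, crops included, and the job is handed in when it is done.

```bash
mkdir -p pics
cat > h.py <<'E'
import numpy as np, cv2
from workcell import bot
def ray(cam,uv):
    c=bot.get_calibration(cam);K=np.array(c["intrinsics"]);T=np.array(c["pose"])
    d=T[:3,:3]@np.linalg.solve(K,[uv[0],uv[1],1.]);return T[:3,3],d
def atz(cam,uv,z):
    o,d=ray(cam,uv);return o+d*(z-o[2])/d[2]
def proj(cam,p):
    c=bot.get_calibration(cam);K=np.array(c["intrinsics"]);T=np.array(c["pose"])
    q=K@(T[:3,:3].T@(np.array(p)-T[:3,3]));return q[:2]/q[2]
def save(cam,name,im=None):
    im=bot.camera(cam) if im is None else im
    cv2.imwrite(f"pics/{name}.png",im[:,:,::-1]);return im
E
python3 - <<'E'
from h import *
for c in("top","scene"):
    save(c,c+"0")
    for t,z in(("square_key_bar",.091),("triangle_key_bar",.091),("socket",.058)):
        for m in bot.mark_of(c,t): print(c,t,np.round(m["uv"],1),round(m["confidence"],2),np.round(atz(c,m["uv"],z),3))
    print(np.round(bot.get_calibration(c)["pose"],2).tolist())
print({k:np.round(v,3) for k,v in bot.get_obs().items()})
E
```

```text
top square_key_bar [257.7 275.9] 0.82 [ 0.407 -0.079  0.091]
top square_key_bar [197.  276.4] 0.81 [0.409 0.035 0.091]
top square_key_bar [222.6 225.8] 0.59 [ 0.503 -0.015  0.091]
top triangle_key_bar [266.7 224.9] 0.59 [ 0.503 -0.099  0.091]
top socket [363.2 219.8] 0.64 [ 0.509 -0.288  0.058]
[[-0.03, -1.0, 0.1, 0.45], [-1.0, 0.03, 0.0, -0.13], [-0.01, -0.1, -1.0, 0.95], [0.0, 0.0, 0.0, 1.0]]
scene square_key_bar [172.  190.1] 0.98 [0.409 0.019 0.091]
scene square_key_bar [226.3 176.6] 0.97 [ 0.5   -0.02   0.091]
scene square_key_bar [208.3 221. ] 0.58 [ 0.39  -0.096  0.091]
scene square_key_bar [287.9 164.1] 0.56 [ 0.605 -0.075  0.091]
scene triangle_key_bar [254.2 193.7] 0.83 [ 0.493 -0.097  0.091]
scene socket [353.8 250.3] 0.57 [ 0.514 -0.29   0.058]
[[0.66, -0.43, 0.61, -0.03], [-0.75, -0.37, 0.55, -0.64], [-0.01, -0.82, -0.57, 0.59], [0.0, 0.0, 0.0, 1.0]]
{'time': np.float64(0.4), 'q': array([7.5631e+01, 4.9830e+00, 1.0073e+01, 9.5100e+01, 1.0000e-03,
       9.0000e+01]), 'qd': array([ 0.08 , -0.056,  0.075,  0.001,  0.023,  0.034]), 'joint_efforts': array([ 0.0000e+00, -5.1950e+01,  4.6438e+01,  3.0000e-03,  0.0000e+00,
       -0.0000e+00]), 'ee_pos': array([0.136, 0.533, 0.231]), 'tcp_rot': array([-1.79990e+02, -1.00000e-03,  1.65631e+02]), 'wrist_force': array([0.133, 0.4  , 0.123]), 'torque': array([-0.009, -0.006,  0.053]), 'opening': np.float64(0.085)}
```

View pics/top0.png

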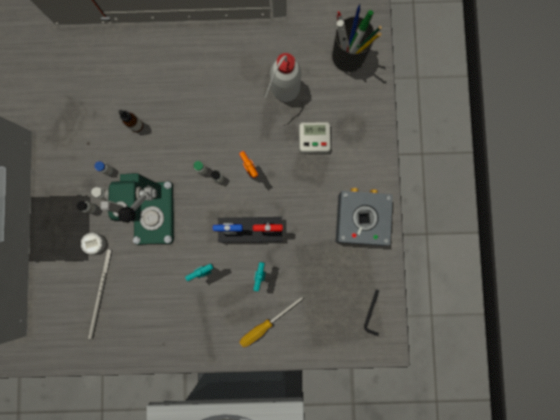

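View pics/scene0.png

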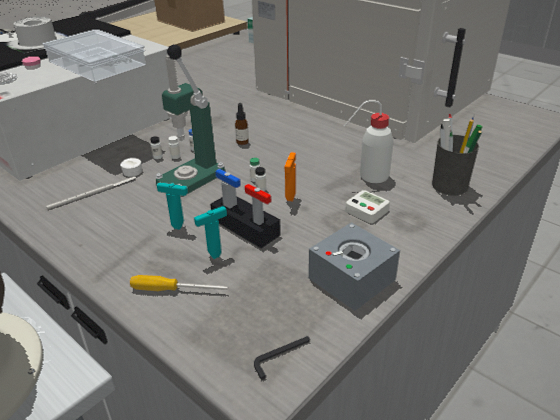

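The top view shows the rest with the blue bar at (228,229) and the red bar at (267,228). The valve box is at (365,218), with its pointer near the red dot at about (356,234). The turquoise and orange look-alikes stand free of the rest. Next I'll refine the positions by colour and zoom.

Run:
```python
from h import *
t=cv2.imread("pics/top0.png");s=cv2.imread("pics/scene0.png")
def bl(im,lo,hi,box):
    h=cv2.cvtColor(im,cv2.COLOR_BGR2HSV);m=cv2.inRange(h,lo,hi);k=np.zeros_like(m);k[box[1]:box[3],box[0]:box[2]]=1;m*=k
    ys,xs=np.nonzero(m);return np.c_[xs,ys].astype(np.float32)
for n,lo,hi,bt,bs in(("blue",(105,120,40),(130,255,255),(205,210,250,245),(210,165,245,195)),("red",(0,150,60),(6,255,255),(248,215,290,245),(240,180,275,205))):
    for c,im,b in(("top",t,bt),("scene",s,bs)):
        p=bl(im,lo,hi,b);r=cv2.minAreaRect(p)
        print(n,c,len(p),r,np.round(atz(c,r[0],.094),4))
        if c=="top":
            w=np.array([atz(c,q,.097)[:2] for q in p],np.float32);print(cv2.minAreaRect(w), cv2.fitLine(w,2,0,.01,.01).ravel())
a=cv2.resize(t[200:250,200:300],None,fx=5,fy=5,interpolation=2)
b=cv2.resize(t[180:252,330:400],None,fx=7,fy=7,interpolation=2)
c=cv2.resize(s[220:310,300:405],None,fx=5,fy=5,interpolation=2)
W=np.zeros((600,800,3),np.uint8)
b=cv2.resize(b,(390,400));c=cv2.resize(c,(410,350));W[:200,:400]=a[:200,:400] if 0 else cv2.resize(a,(400,200));W[200:600,:390]=b;W[200:550,390:]=c
cv2.imwrite("pics/z0.png",W)
# rest mask and box via masks
```

```text
blue top 168 ((227.5, 227.5), (7.0, 29.0), 90.0) [ 0.4995 -0.0245  0.094 ]
((0.49930840730667114, -0.024841004982590675), (0.054758284240961075, 0.01319810189306736), 88.38115692138672) [ 0.02807351  0.99960583  0.49925256 -0.0266747 ]
blue scene 225 ((227.38929748535156, 177.70761108398438), (27.35293960571289, 9.470588684082031), 28.07248878479004) [ 0.4956 -0.0279  0.094 ]
red top 190 ((267.0, 227.0), (8.0, 30.0), 90.0) [ 0.4983 -0.0991  0.094 ]
((0.49814504384994507, -0.09924584627151489), (0.05648069083690643, 0.01507631503045559), 88.38116455078125) [ 0.02160114  0.99976665  0.49724582 -0.10002954]
red scene 239 ((257.3000183105469, 193.4000244140625), (29.516096115112305, 9.391485214233398), 26.56505012512207) [ 0.4939 -0.1033  0.094 ]
```

View pics/z0.png

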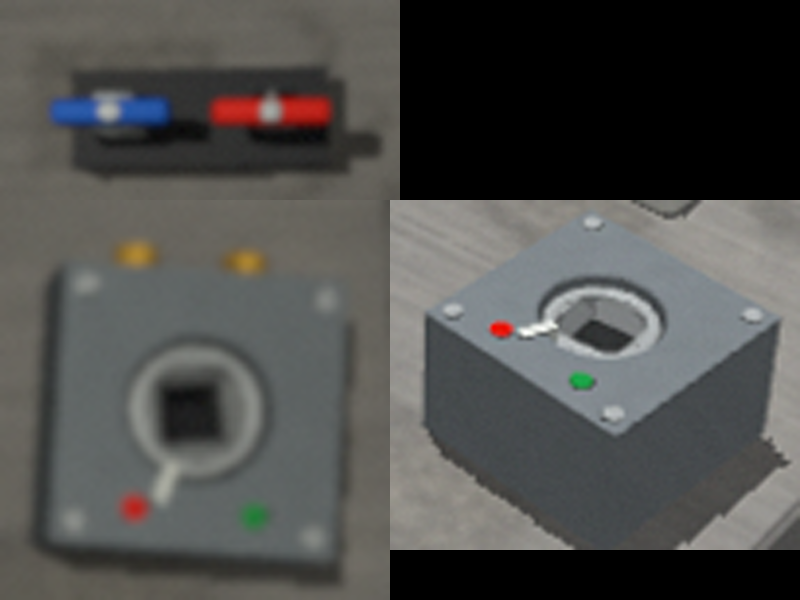

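The zoom shows the socket ring centred at about pixel (365.5,217.8). The pointer sits a little past red. I'll rectify both views onto the socket plane to get the square's yaw, and start the approach.

```bash
python3 - <<'E'
from h import *
for uv in((365.4,217.8),(365.9,217.8)): print(atz("top",uv,.060))
c0=np.array([.512,-.291]);out=[]
for c in("top","scene"):
    im=cv2.imread(f"pics/{c}0.png")
    P=[c0+np.array(d) for d in((.05,.05),(.05,-.05),(-.05,-.05),(-.05,.05))]
    src=np.float32([proj(c,[*p,.060]) for p in P]);dst=np.float32([[0,0],[400,0],[400,400],[0,400]])
    o=cv2.warpPerspective(im,cv2.getPerspectiveTransform(src,dst),(400,400),flags=cv2.INTER_CUBIC)
    for k in range(0,400,40): cv2.line(o,(k,0),(k,6),(255,255,255),1);cv2.line(o,(0,k),(6,k),(255,255,255),1)
    o=cv2.convertScaleAbs(o,alpha=1.6);out.append(o)
cv2.imwrite("pics/rect.png",np.hstack(out))
E
python3 -m pendant '[[[0,0,-1,0,0,0.125,55],[0,0,0,0,0,0.125,55],[0,0,0,0,0,0.125,55]]]'
python3 -c "
from h import *
o=bot.get_obs();print(o['q'])"
```

```text
[ 0.51305087 -0.29171009  0.06      ]
[ 0.51302297 -0.29269112  0.06      ]
time: 0.65
ee_pos: [0.1364, 0.5326, 0.2412]
tcp_rot: [-179.9, 0.0, 143.9]
wrist_force: [-0.2, -0.3, -1.2]
opening: 0.0517
[7.56326403e+01 5.24848944e+00 1.14719767e+01 9.62922591e+01
 1.45196621e-03 1.11709396e+02]
```

View pics/rect.png

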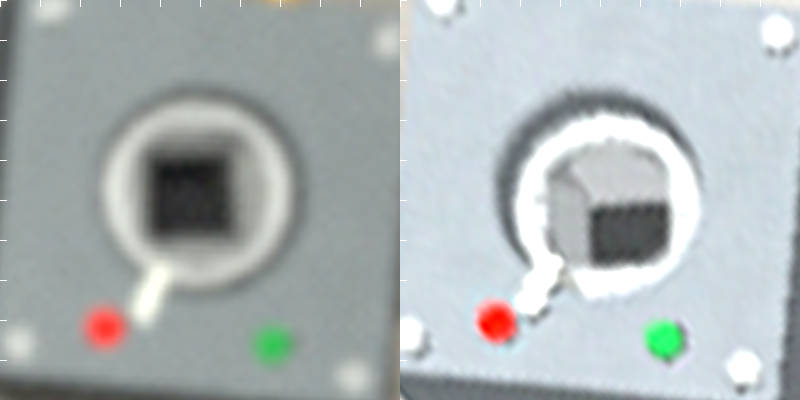

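```bash
cat >> h.py <<'E'
def plan(targets):
    o=bot.get_obs();p=np.array(o["ee_pos"]);y=np.radians(o["tcp_rot"][2])
    print("t",round(o["time"],2),np.round(p,4),np.round(o["tcp_rot"],1),np.round(o["wrist_force"],1),round(o["opening"],4))
    for x,yy,z,yaw in targets:
        g=np.array([x,yy,z]);d=g-p;w=(np.radians(yaw)-y+np.pi)%(2*np.pi)-np.pi
        n=max(int(np.ceil(max(np.linalg.norm(d)/.04,abs(w)/.12))),1)
        for i in range(n):
            e=d/n;c,s=np.cos(y),np.sin(y)
            print([round(100*(c*e[0]+s*e[1]),1),round(100*(s*e[0]-c*e[1]),1),round(-100*e[2],1),0,0,round(-w/n,3)],end=",")
            y+=w/n
        p=g;print()
E
python3 -c "
from h import *
plan([(.38,.12,.24,88.5),(.48,-.024,.2,88.5)])"
```

```text
t 0.65 [0.1364 0.5326 0.2412] [-179.9    0.   143.9] [-0.2 -0.3 -1.2] 0.0517
[np.float64(-3.7), np.float64(-1.6), np.float64(0.0), 0, 0, np.float64(0.081)],[np.float64(-3.8), np.float64(-1.3), np.float64(0.0), 0, 0, np.float64(0.081)],[np.float64(-3.9), np.float64(-1.0), np.float64(0.0), 0, 0, np.float64(0.081)],[np.float64(-3.9), np.float64(-0.7), np.float64(0.0), 0, 0, np.float64(0.081)],[np.float64(-4.0), np.float64(-0.3), np.float64(0.0), 0, 0, np.float64(0.081)],[np.float64(-4.0), np.float64(-0.0), np.float64(0.0), 0, 0, np.float64(0.081)],[np.float64(-4.0), np.float64(0.3), np.float64(0.0), 0, 0, np.float64(0.081)],[np.float64(-3.9), np.float64(0.6), np.float64(0.0), 0, 0, np.float64(0.081)],[np.float64(-3.9), np.float64(0.9), np.float64(0.0), 0, 0, np.float64(0.081)],[np.float64(-3.8), np.float64(1.2), np.float64(0.0), 0, 0, np.float64(0.081)],[np.float64(-3.7), np.float64(1.5), np.float64(0.0), 0, 0, np.float64(0.081)],[np.float64(-3.5), np.float64(1.8), np.float64(0.0), 0, 0, np.float64(0.081)],
[np.float64(-2.8), np.float64(2.1), np.float64(0.8), 0, 0, np.float64(-0.0)],[np.float64(-2.8), np.float64(2.1), np.float64(0.8), 0, 0, np.float64(-0.0)],[np.float64(-2.8), np.float64(2.1), np.float64(0.8), 0, 0, np.float64(-0.0)],[np.float64(-2.8), np.float64(2.1), np.float64(0.8), 0, 0, np.float64(-0.0)],[np.float64(-2.8), np.float64(2.1), np.float64(0.8), 0, 0, np.float64(-0.0)],
```

```bash
sed -i 's/\[round(100\*(c/[float(v) for v in [round(100*(c/; s/round(-w\/n,3)\],end/round(-w\/n,3)]],end/' h.py
python3 -m pendant '[[[-3.7,-1.6,0,0,0,0.08,55],[-3.8,-1.3,0,0,0,0.08,55],[-3.9,-1,0,0,0,0.08,55],[-3.9,-0.7,0,0,0,0.08,55],[-4,-0.3,0,0,0,0.08,55]]]'
python3 -m pendant '[[[-4,0,0,0,0,0.08,55],[-4,0.3,0,0,0,0.08,55],[-3.9,0.6,0,0,0,0.08,55],[-3.9,0.9,0,0,0,0.08,55],[-3.8,1.2,0,0,0,0.08,55]]]'
python3 -c "
from h import *
plan([(.42,.04,.24,88.5),(.499,-.024,.15,88.5)])"
```

```text
time: 1.07
ee_pos: [0.2362, 0.3582, 0.2377]
tcp_rot: [-179.8, 0.1, 120.2]
wrist_force: [0.6, 0.1, 1.5]
opening: 0.0469
time: 1.48
ee_pos: [0.3355, 0.1756, 0.2388]
tcp_rot: [180.0, 0.1, 96.3]
wrist_force: [0.5, 0.8, 0.5]
opening: 0.047
t 1.48 [0.3355 0.1756 0.2388] [1.80e+02 1.00e-01 9.63e+01] [0.5 0.8 0.5] 0.047
[-3.6, 1.7, -0.0, 0.0, 0.0, 0.034],[-3.5, 1.8, -0.0, 0.0, 0.0, 0.034],[-3.5, 2.0, -0.0, 0.0, 0.0, 0.034],[-3.4, 2.1, -0.0, 0.0, 0.0, 0.034],
[-1.5, 2.0, 2.2, 0.0, 0.0, -0.0],[-1.5, 2.0, 2.2, 0.0, 0.0, -0.0],[-1.5, 2.0, 2.2, 0.0, 0.0, -0.0],[-1.5, 2.0, 2.2, 0.0, 0.0, -0.0],
```

```bash
python3 -m pendant '[[[-3.6,1.7,0,0,0,0.034,55],[-3.5,1.8,0,0,0,0.034,55],[-3.5,2,0,0,0,0.034,55],[-3.4,2.1,0,0,0,0.034,55]]]'
python3 -m pendant '[[[-1.5,2,2.2,0,0,0,55],[-1.5,2,2.2,0,0,0,55],[-1.5,2,2.2,0,0,0,55],[-1.5,2,2.2,0,0,0,55],[0,0,0,0,0,0,55]]]'
python3 -c "
from h import *
plan([(.499,-.0245,.14,88.5)])"
```

```text
time: 1.82
ee_pos: [0.4201, 0.0323, 0.2407]
tcp_rot: [179.7, 0.0, 87.9]
wrist_force: [-0.2, 0.5, 0.3]
opening: 0.047
time: 2.23
ee_pos: [0.5046, -0.0424, 0.1517]
tcp_rot: [179.3, 0.0, 87.2]
wrist_force: [-0.5, -0.7, -0.2]
opening: 0.0471
t 2.23 [ 0.5046 -0.0424  0.1517] [179.3   0.   87.2] [-0.5 -0.7 -0.2] 0.0471
[1.8, -0.6, 1.2, 0.0, 0.0, -0.023],
```

```bash
python3 -m pendant '[[[1.7,-0.6,1,0.012,0,-0.023,55],[0,0,0,0,0,0,55]]]'
python3 -c "
from h import *
plan([(.4975,-.0255,.067,88.5)]);save('scene','s1')
im=cv2.imread('pics/s1.png')[80:280,130:350];cv2.imwrite('pics/s1c.png',cv2.resize(im,None,fx=2.7,fy=2.7,interpolation=2))"
```

```text
time: 2.4
ee_pos: [0.4992, -0.0263, 0.1397]
tcp_rot: [-179.8, 0.0, 88.3]
wrist_force: [0.6, 0.4, -0.2]
opening: 0.0469
t 2.4 [ 0.4992 -0.0263  0.1397] [-179.8    0.    88.3] [ 0.6  0.4 -0.2] 0.0469
[0.0, -0.1, 3.6, 0.0, 0.0, -0.002],[0.0, -0.1, 3.6, 0.0, 0.0, -0.002],
```

View pics/s1c.png

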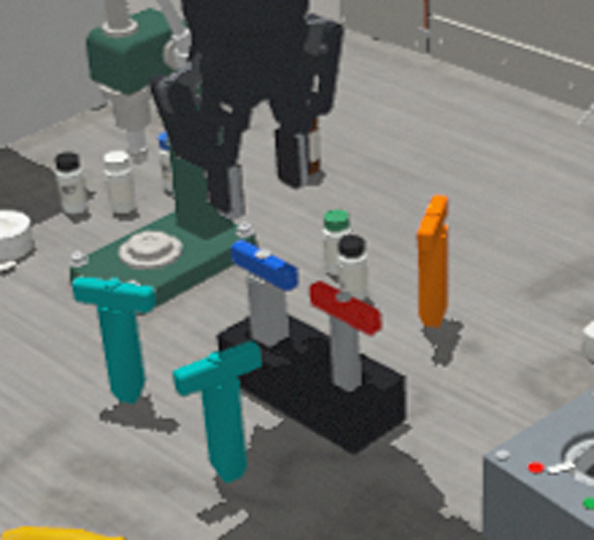

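The jaws straddle the blue bar at crop (265,265), and the look-alikes are clear. I'll descend and grip the shank just under the bar.

```bash
python3 -m pendant '[[[0,-0.1,3.7,0,0,0,55],[0,-0.1,3.7,0,0,0,55],[0,0,0,0,0,0,55]]]'
python3 -m pendant '[[[0,0,0,0,0,0,0],[0,0,0,0,0,0,0],[0,0,0,0,0,0,0],[0,0,0,0,0,0,0],[0,0,0,0,0,0,0]]]' 60
python3 -c "
from h import *
plan([(.4975,-.0255,.12,88.5)])"
```

```text
time: 2.7
ee_pos: [0.5004, -0.0271, 0.0706]
tcp_rot: [179.5, 0.1, 88.3]
wrist_force: [-0.8, -0.0, -0.5]
opening: 0.0471
time: 3.12
ee_pos: [0.5019, -0.0272, 0.0789]
tcp_rot: [179.1, 0.2, 88.3]
wrist_force: [-4.4, 0.1, -1.7]
opening: 0.0161
t 3.12 [ 0.5019 -0.0272  0.0789] [179.1   0.2  88.3] [-4.4  0.1 -1.7] 0.0161
[0.1, -0.2, -2.1, 0.0, 0.0, -0.001],[0.1, -0.2, -2.1, 0.0, 0.0, -0.001],
```

```bash
python3 -m pendant '[[[0,0,0,0,0,0,0],[0,0,0,0,0,0,0],[0,0,0,0,0,0,0]]]' 60
python3 -c "
from h import *
plan([(.4975,-.0255,.12,88.5)]);save('scene','s2')
im=cv2.imread('pics/s2.png')[100:260,150:330];cv2.imwrite('pics/s2c.png',cv2.resize(im,None,fx=3.5,fy=3.5,interpolation=2))"
```

```text
time: 3.37
ee_pos: [0.5018, -0.0273, 0.0805]
tcp_rot: [179.1, 0.2, 88.3]
wrist_force: [-2.1, 0.4, -1.9]
opening: 0.0159
t 3.37 [ 0.5018 -0.0273  0.0805] [179.1   0.2  88.3] [-2.1  0.4 -1.9] 0.0159
[0.2, -0.4, -3.9, 0.0, 0.0, -0.003],
```

View pics/s2c.png

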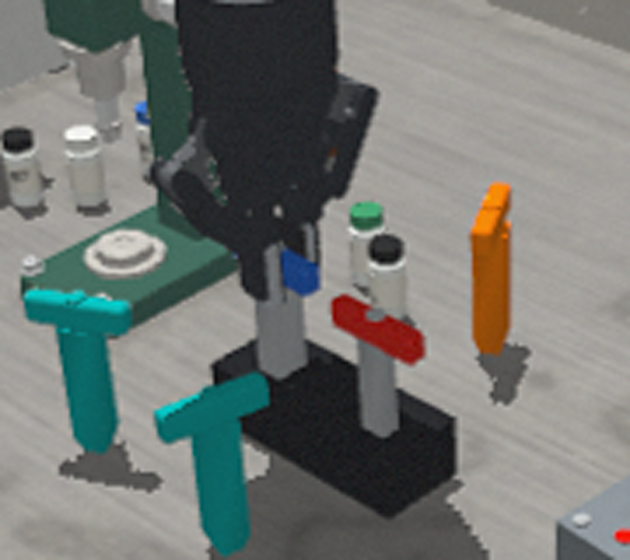

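Opening 16 mm and the TCP crept up about 9 mm while closing, so the grip is sitting on the edge between the shank and the bar. I'll regrip lower on the shank.

```bash
python3 -m pendant '[[[0,0,0,0,0,0,45],[0,0,0,0.013,0,0,45],[0,0,1.2,0,0,0,45],[0,0,1.1,0,0,0,45],[0,0,0,0,0,0,45]]]' 60
python3 -m pendant '[[[0,0,0,0,0,0,26],[0,0,0,0,0,0,26],[0,0,0,0,0,0,26],[0,0,0,0,0,0,26]]]' 60
python3 -m pendant '[[[0,0,0,0,0,0,0],[0,0,0,0,0,0,0],[0,0,0,0,0,0,0],[0,0,0,0,0,0,0]]]' 60
```

```text
time: 3.83
ee_pos: [0.5046, -0.0275, 0.057]
tcp_rot: [179.6, 0.2, 88.3]
wrist_force: [-0.2, -0.1, -0.3]
opening: 0.0388
time: 4.17
ee_pos: [0.504, -0.0274, 0.0555]
tcp_rot: [179.7, 0.2, 88.3]
wrist_force: [-0.3, -0.5, -0.2]
opening: 0.0221
time: 4.5
ee_pos: [0.5011, -0.0273, 0.0551]
tcp_rot: [-180.0, 0.2, 88.3]
wrist_force: [-0.3, -0.5, -0.9]
opening: 0.0171
```

Stable grip at 17 mm, but at full seating the fingertips would touch the box top. I'll regrip 7 mm higher and then lift.

```bash
python3 -m pendant '[[[0,0,0,0,0,0,28],[0,0,0,0,0,0,28],[0,0,-0.8,0,0,0,28],[0,0,0,0,0,0,28],[0,0,0,0,0,0,28]]]' 60
python3 -m pendant '[[[0,0,0,0,0,0,0],[0,0,0,0,0,0,0],[0,0,0,0,0,0,0],[0,0,0,0,0,0,0]]]' 60
```

```text
time: 4.92
ee_pos: [0.5023, -0.0273, 0.0649]
tcp_rot: [179.9, 0.2, 88.3]
wrist_force: [-1.0, -0.1, -0.5]
opening: 0.0238
time: 5.25
ee_pos: [0.502, -0.0274, 0.0655]
tcp_rot: [179.9, 0.2, 88.3]
wrist_force: [-1.2, -0.6, 1.9]
opening: 0.0168
```

```bash
python3 -m pendant '[[[0,0,-1.5,0,0,0,0],[0,0,-2.5,0,0,0,0],[0,0,-2.5,0,0,0,0],[0,0,-2.5,0,0,0,0],[0,0,-1.5,0,0,0,0]]]' 80
python3 -c "
from h import *
plan([(.505,-.29,.175,92.5)]);save('scene','s3')
im=cv2.imread('pics/s3.png')[80:260,150:330];cv2.imwrite('pics/s3c.png',cv2.resize(im,None,fx=3,fy=3,interpolation=2))"
```

```text
time: 5.67
ee_pos: [0.4994, -0.0269, 0.1685]
tcp_rot: [-179.6, 0.1, 88.3]
wrist_force: [0.9, -0.3, -0.3]
opening: 0.016
t 5.67 [ 0.4994 -0.0269  0.1685] [-1.796e+02  1.000e-01  8.830e+01] [ 0.9 -0.3 -0.3] 0.016
[-3.8, 0.2, -0.1, 0.0, 0.0, -0.01],[-3.8, 0.1, -0.1, 0.0, 0.0, -0.01],[-3.8, 0.1, -0.1, 0.0, 0.0, -0.01],[-3.8, 0.1, -0.1, 0.0, 0.0, -0.01],[-3.8, 0.0, -0.1, 0.0, 0.0, -0.01],[-3.8, -0.0, -0.1, 0.0, 0.0, -0.01],[-3.8, -0.0, -0.1, 0.0, 0.0, -0.01],
```

View pics/s3c.png

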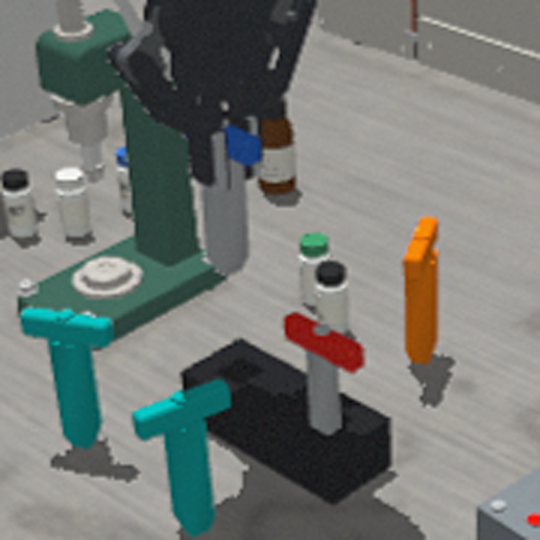

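The key is out and hangs upright, its lower end near crop (227,268). The red key is still in the rest. I'll raise it a little and carry it to the box.

```bash
python3 -m pendant '[[[0,0,-2.5,0,0,0,0],[-2.5,0.1,-0.5,0,0,-0.01,0],[-3.8,0.1,0,0,0,-0.01,0],[-3.8,0.1,0,0,0,-0.01,0],[-3.8,0,0,0,0,-0.01,0]]]'
python3 -m pendant '[[[-3.8,0,0,0,0,-0.01,0],[-3.8,0,0,0,0,-0.01,0],[-3,0,0,0,0,-0.01,0],[-1,0,0,0,0,0,0],[0,0,0,0,0,0,0]]]'
python3 -c "
from h import *
plan([(.512,-.2915,.18,91)])"
```

```text
time: 6.13
ee_pos: [0.5037, -0.1645, 0.2016]
tcp_rot: [-179.9, 0.1, 91.3]
wrist_force: [0.3, 0.3, -0.3]
opening: 0.016
time: 6.55
ee_pos: [0.5062, -0.2924, 0.1964]
tcp_rot: [-179.8, 0.1, 92.8]
wrist_force: [-0.2, 0.2, -0.9]
opening: 0.0163
t 6.55 [ 0.5062 -0.2924  0.1964] [-1.798e+02  1.000e-01  9.280e+01] [-0.2  0.2 -0.9] 0.0163
[0.1, 0.6, 1.6, 0.0, 0.0, 0.032],
```

```bash
python3 -m pendant '[[[0.1,0.6,1.5,0,0,0,0],[0,0,2.5,0,0,0,0],[0,0,0,0,0,0,0],[0,0,0,0,0,0,0]]]'
python3 -c "
from h import *
plan([(.512,-.2915,.10,93)]);save('scene','s4');save('top','t4')
o=bot.get_obs();p=np.array(o['ee_pos']);b=p+[0,0,.0255]
for q in('square_key_bar',): 
  for c in('scene','top'):
    print(c,'pred bar',proj(c,b),[(np.round(m['uv'],1),round(m['confidence'],2)) for m in bot.mark_of(c,q)])
tip=b-[0,0,.085];print('tip',proj('scene',tip),proj('scene',[.512,-.2915,.058]))
im=cv2.imread('pics/s4.png')[120:320,270:450];im=cv2.resize(im,None,fx=3,fy=3,interpolation=2);cv2.imwrite('pics/s4c.png',im)"
```

```text
time: 6.88
ee_pos: [0.5122, -0.2889, 0.1539]
tcp_rot: [-179.7, -0.0, 92.8]
wrist_force: [0.1, -0.7, -0.2]
opening: 0.0159
t 6.88 [ 0.5122 -0.2889  0.1539] [-179.7   -0.    92.8] [ 0.1 -0.7 -0.2] 0.0159
[-0.1, -0.0, 2.7, 0.0, 0.0, -0.002],[-0.1, -0.0, 2.7, 0.0, 0.0, -0.002],
scene pred bar [357.60343948 184.71953435] [(array([354. , 183.7]), 0.78), (array([168.9, 189. ]), 0.76), (array([290.3, 163.4]), 0.61), (array([210. , 222.6]), 0.6)]
top pred bar [376.44629415 212.55738582] [(array([260.1, 279.4]), 0.78), (array([199.8, 275.4]), 0.53), (array([246.9, 162.6]), 0.5), (array([371.5, 212. ]), 0.41)]
tip [353.85816584 231.81043546] [353.50781414 251.27833229]
```

View pics/s4c.png

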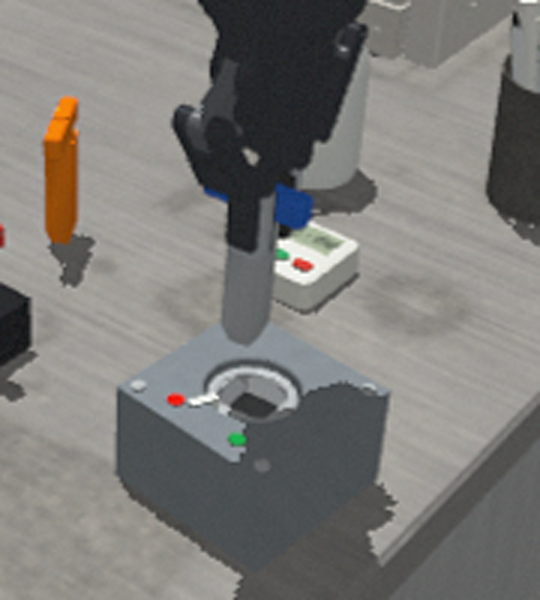

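The tip, at about image (352,232), is above the socket, and the networks suggest the key sits about 4 mm towards +y in the jaws. I'll correct that and lower in stages.

```bash
python3 -m pendant '[[[-0.6,0,1.5,0,0,0,0],[0,0,1.5,0,0,0,0],[0,0,0.7,0,0,0,0],[0,0,0,0,0,0,0]]]'
python3 -m pendant '[[[0,0,0.6,0,0,0,0],[0,0,0.5,0,0,0,0],[0,0,0,0,0,0,0]]]'
python3 -c "
from h import *
plan([(.512,-.2955,.0715,93)])"
```

```text
time: 7.42
ee_pos: [0.5153, -0.2961, 0.1228]
tcp_rot: [179.7, 0.3, 92.8]
wrist_force: [-1.0, 0.6, -0.5]
opening: 0.016
time: 7.67
ee_pos: [0.5161, -0.2962, 0.1134]
tcp_rot: [179.6, 0.4, 92.8]
wrist_force: [-0.6, -0.3, -0.1]
opening: 0.0161
t 7.67 [ 0.5161 -0.2962  0.1134] [179.6   0.4  92.8] [-0.6 -0.3 -0.1] 0.0161
[0.0, -0.2, 2.1, 0.0, 0.0, -0.001],[0.0, -0.2, 2.1, 0.0, 0.0, -0.001],
```

```bash
python3 -m pendant '[[[0,-0.4,0,0,0,0,0],[0,-0.05,0.6,0,0,0,0],[0,-0.05,0.6,0,0,0,0],[0,-0.05,0.5,0,0,0,0]]]'
python3 -m pendant '[[[0,-0.05,0.5,0,0,0,0],[0,-0.05,0.6,0,0,0,0]]]'
```

```text
time: 8.0
ee_pos: [0.5119, -0.2971, 0.0979]
tcp_rot: [179.3, 0.5, 92.9]
wrist_force: [7.1, 3.3, 6.0]
opening: 0.0158
time: 8.17
ee_pos: [0.5124, -0.2966, 0.0867]
tcp_rot: [179.1, 0.4, 92.9]
wrist_force: [2.3, 2.2, -0.0]
opening: 0.0163
```

```bash
python3 -m pendant '[[[0,0,0.5,0.01,0,0,0],[0,0,0.5,0,0,0,0],[0,0,0.4,0,0,0,0]]]'
python3 -m pendant '[[[0,0,0.3,0,0,0,0],[0,0,0.3,0,0,0,0],[0,0,0,0,0,0,0]]]'
python3 -c "
from h import *
plan([]);save('scene','s5')
im=cv2.imread('pics/s5.png')[150:310,270:450];im=cv2.resize(im,None,fx=3.3,fy=3.3,interpolation=2);cv2.imwrite('pics/s5c.png',im)"
```

```text
time: 8.42
ee_pos: [0.5131, -0.2966, 0.0712]
tcp_rot: [179.7, 0.4, 92.9]
wrist_force: [-1.7, 1.9, 47.4]
opening: 0.0161
time: 8.67
ee_pos: [0.5136, -0.2967, 0.0723]
tcp_rot: [179.4, 0.6, 92.9]
wrist_force: [0.6, 3.5, -1.5]
opening: 0.0158
t 8.67 [ 0.5136 -0.2967  0.0723] [179.4   0.6  92.9] [ 0.6  3.5 -1.5] 0.0158
```

View pics/s5c.png

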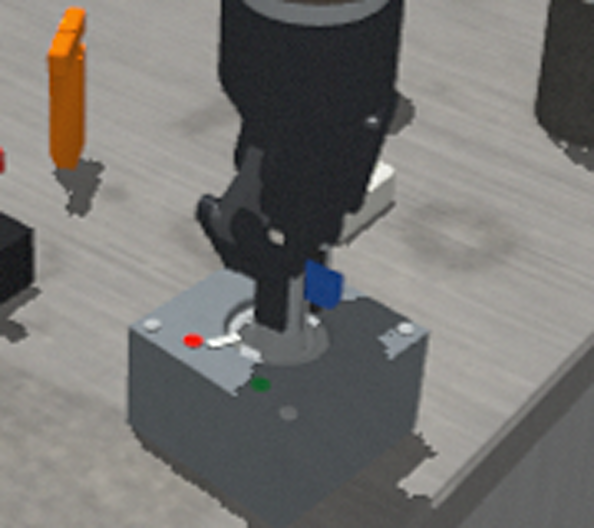

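The key is seated: the floor contact came at the expected height, and the bar is low with the shank in the ring. Now I'll turn anticlockwise.

```bash
python3 -m pendant '[[[0,0,0,0,0,-0.08,0],[0,0.04,0,0,0,-0.1,0],[0,0.04,0,0,0,-0.1,0],[0,0.04,0,0,0,-0.1,0]]]' 100
python3 -c "
from h import *
plan([]);print(bot.get_obs()['torque'])"
```

```text
time: 9.05
ee_pos: [0.5158, -0.2943, 0.0718]
tcp_rot: [179.5, 0.6, 115.4]
wrist_force: [1.5, 2.3, 3.4]
opening: 0.0157
t 9.05 [ 0.5158 -0.2943  0.0718] [179.5   0.6 115.4] [1.5 2.3 3.4] 0.0157
[ 0.79510876 -0.23861465 -0.08838507]
```

```bash
python3 -m pendant '[[[0,0.03,0,0,0,-0.1,0],[0,0.03,0,0,0,-0.1,0],[0,0.03,0,0,0,-0.1,0],[0,0.03,0,0,0,-0.1,0]]]'
python3 -c "
from h import *
plan([]);print(bot.get_obs()['torque'])"
python3 -m pendant '[[[0,0.03,0,0,0,-0.1,0],[0,0.03,0,0,0,-0.1,0]]]'
python3 -c "
from h import *
plan([]);print(bot.get_obs()['torque'])"
```

```text
time: 9.38
ee_pos: [0.517, -0.2929, 0.0718]
tcp_rot: [179.7, 0.7, 139.6]
wrist_force: [-0.1, 3.7, 4.3]
opening: 0.0154
t 9.38 [ 0.517  -0.2929  0.0718] [179.7   0.7 139.6] [-0.1  3.7  4.3] 0.0154
[ 0.8519895  -0.26637878 -0.08237284]
time: 9.55
ee_pos: [0.5174, -0.2921, 0.0718]
tcp_rot: [179.8, 0.7, 151.6]
wrist_force: [0.1, 2.7, 5.9]
opening: 0.0156
t 9.55 [ 0.5174 -0.2921  0.0718] [179.8   0.7 151.6] [0.1 2.7 5.9] 0.0156
[ 0.86434083 -0.19472298 -0.17008786]
```

```bash
python3 -m pendant '[[[0,0.03,0,0,0,-0.08,0],[0,0,0,0,0,-0.06,0]]]'
python3 -c "
from h import *
plan([]);print(bot.get_obs()['torque'])"
python3 -m pendant '[[[0,0,0,0,0,-0.06,0],[0,0,0,0,0,-0.06,0]]]'
python3 -c "
from h import *
plan([]);print(bot.get_obs()['torque'])
save('scene','s6')
im=cv2.imread('pics/s6.png')[150:310,270:450];im=cv2.resize(im,None,fx=3.3,fy=3.3,interpolation=2);cv2.imwrite('pics/s6c.png',im)"
```

```text
time: 9.72
ee_pos: [0.5174, -0.2915, 0.0718]
tcp_rot: [179.9, 0.7, 160.2]
wrist_force: [1.5, 3.1, 4.3]
opening: 0.0154
t 9.72 [ 0.5174 -0.2915  0.0718] [179.9   0.7 160.2] [1.5 3.1 4.3] 0.0154
[ 1.0056014  -0.25642163 -0.35288742]
time: 9.88
ee_pos: [0.5179, -0.2914, 0.0719]
tcp_rot: [180.0, 0.8, 167.4]
wrist_force: [3.2, 2.1, 4.7]
opening: 0.0155
t 9.88 [ 0.5179 -0.2914  0.0719] [180.    0.8 167.4] [3.2 2.1 4.7] 0.0155
[ 0.59426214 -0.61275204 -1.08951019]
```

View pics/s6c.png

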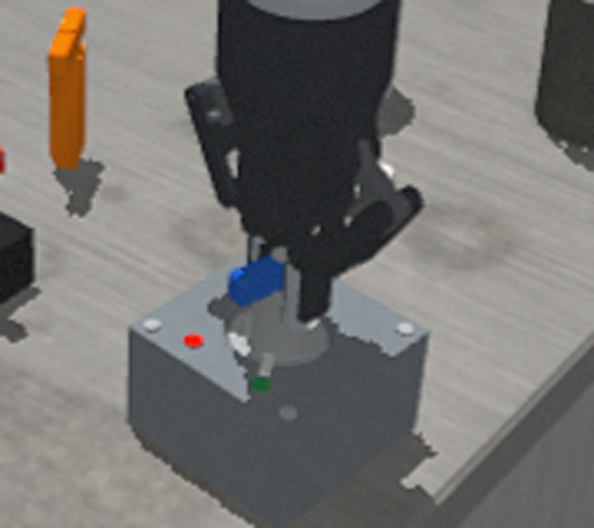

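The pointer is at the green dot (crop 265,370) and the torque has risen to 1.1 N·m, so this is the stop. I'll release and lift off.

```bash
python3 -m pendant '[[[0,0,0,0,0,0.03,12],[0,0,0,0,0,0,50],[0,0,0,0,0,0,50],[0,0,0,0,0,0,50],[0,0,0,0,0,0,50]]]' 20
python3 -m pendant '[[[0,0,-1,0,0,0,50],[0,0,-2,0,0,0,50],[0,0,-3,0,0,0,50],[0,0,-4,0,0,0,50],[0,0,-3,0,0,0,50]]]'
python3 -m pendant '[[[0,4,0,0,0,0,50],[0,4,0,0,0,0,50],[0,3,0,0,0,0,50],[0,0,0,0,0,0,50]]]'
python3 - <<'E'
from h import *
plan([]);save('scene','s7')
for c,th in(('scene','socket'),('scene','square_key_bar'),('top','square_key_bar')):
    if c=='top' : save('top','t7')
    for m in bot.mark_of(c,th): print(c,th,np.round(m['uv'],1),round(m['confidence'],2),np.round(atz(c,m['uv'],.097),3))
print('pred seated',proj('scene',[.512,-.2915,.097]),proj('top',[.512,-.2915,.097]))
im=cv2.imread('pics/s7.png')[130:310,210:430];cv2.imwrite('pics/s7c.png',cv2.resize(im,None,fx=3,fy=3,interpolation=2))
E
```

```text
time: 10.35
ee_pos: [0.516, -0.2921, 0.07]
tcp_rot: [-179.9, 0.5, 165.3]
wrist_force: [-0.5, 0.6, -0.5]
opening: 0.0426
time: 10.77
ee_pos: [0.5107, -0.2899, 0.1977]
tcp_rot: [179.9, -0.4, 165.2]
wrist_force: [-0.1, -0.1, 0.4]
opening: 0.0423
time: 11.1
ee_pos: [0.5413, -0.1838, 0.2103]
tcp_rot: [-179.9, 0.4, 164.8]
wrist_force: [0.2, -0.0, -0.1]
opening: 0.0431
t 11.1 [ 0.5413 -0.1838  0.2103] [-179.9    0.4  164.8] [ 0.2 -0.  -0.1] 0.0431
scene socket [355.7 250.3] 0.49 [ 0.476 -0.318  0.097]
scene square_key_bar [211.1 219.3] 0.89 [ 0.39  -0.102  0.097]
scene square_key_bar [289.4 162.6] 0.84 [ 0.603 -0.08   0.097]
scene square_key_bar [169.8 189.2] 0.74 [0.403 0.017 0.097]
scene square_key_bar [351.5 228.7] 0.61 [ 0.514 -0.283  0.097]
top square_key_bar [246.4 160. ] 0.71 [ 0.627 -0.063  0.097]
pred seated [355.11920335 231.43302772] [368.81878329 216.76913422]
```

View pics/s7c.png

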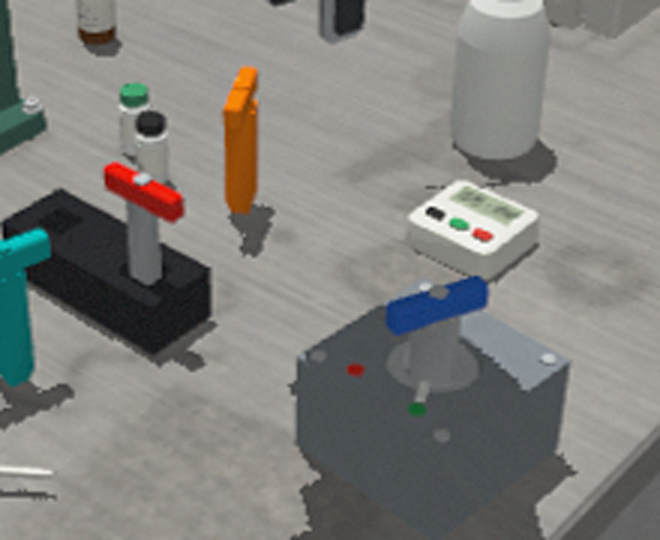

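The key stands upright in the socket. Its bar centre is at image (356,231), against (355,231) predicted for fully seated. The pointer is at green, the red key is in the rest, and the gripper is clear.

```bash
python3 -c "
from h import *
print(bot.job_done())"
```

```text
the job is handed in; nothing more can be done
None
```

I opened the valve and handed the job in at about 11 s of robot time. The square key is fully down in the socket, turned anticlockwise to the stop and released. The hand-in reports no verdict, so these are my own last checks.

**What the last checks showed:**
- **Seating:** The tool met the socket floor at 71 mm, against 71.5 mm expected, with a brief 47 N on the wrist. In the last picture the bar centre is within about 1 pixel of where a fully seated key should be.
- **Valve:** The white pointer is at the green dot. The turning torque rose to about 1.1 N·m, which I took as the hard stop. I judged the pointer by eye and did not measure the rotor angle.
- **Release:** The gripper is clear at about 0.21 m height and feels no force.
- **Other parts:** The three-sided key is still in the rest, and the look-alikes were not touched.

**What went wrong or disagreed:**
- **First grip:** The fingers crept up about 9 mm while closing on the edge between shank and bar, so I regripped the shank twice.
- **Camera disagreement:** The two cameras differed by about 3 mm on the key and socket positions.
- **Final detection:** The network put the bar about 5 pixels off the position I read in the final scene picture. It did not find the seated key in the final top picture.

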